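# Hook a charged capacitor's sled onto the discharge pins

### The job

The capacitor on the yellow sled is still charged, so handle the sled only with the insulated hook: take the hook from its stand, hook it behind the steel bar of the sled and drag the sled toward you along its track onto the two sprung brass pins. Keep pulling it against the pins with a steady force of about 9 N for two seconds, and never more than 20 N, then unhook leaving the sled near the pins, and put the hook back in the two forks of its stand. Do not disturb the relay, the blue terminal block and the loupe that stand near by.

Things in the scene. Friction and masses are not known exactly. Their poses are not given: they have to be found in the camera images.
- dock: Discharge dock, fixed: grey base plate 232 x 100 x 6 mm with two aluminium rails (y +-47 mm, 22 mm high, with inward lips that hold the sled down and in line). Origin on the bench, on the centre line, 20 mm inside the plate's edge nearest the robot; x runs along the track away from the robot, y across, z up.
- pin_zone (a point): Fixed point on the dock at x = 40 mm, z = 42 mm: mean place of the free tips of the 2 brass pins (at y +-22 mm, pointing to +x from a black block 58 wide, top at z = 50 mm). The block is set anew each time, unreported: the tips truly lie up to 15 mm nearer or farther along x. The pins yield 8 mm: 2 N at first, 3 N more per mm (both together), then a hard stop.
- sled: Yellow sled, base 84 x 70 x 10 mm (x -38 to +46 mm), loose in the track, underside 6 mm above the bench; origin on the underside, axes as the dock's. On it a fixed blue capacitor, 35 mm diameter, axis at x = +23 mm, top 70 mm above the origin. Two posts at y +-22 mm, front faces at x = -39 mm, meet the pins. 0.27 to 0.48 kg; takes about 1 to 5 N to drag.
- bar (a point): Centre of the sled's steel pull bar: round, 8 mm thick, along y between the two posts (inner faces at y +-17 mm), 54 mm above the bench, at x = -35 mm of the sled. Behind it (+x) a free gap of 36 mm to the capacitor, open from above, down to the sled's base top 16 mm above the bench.
- hook_grip (a point): Centre of the red square handle (24 x 24 mm, x -75 to +65 mm) of the insulated hook tool, 0.12 kg. x along the tool toward the hook, z up. Ahead of it a black guard disc, 36 mm diameter, at x = 66 to 71 mm, then an 8 mm orange rod on the handle's axis to x = 130 mm, where it turns straight down.
- hook_tip (a point): Centre of the round lower end of the hook: 130 mm ahead of and 42 mm below the handle's centre. The downward leg is 8 mm thick and ends 4 mm below this point; axes as hook_grip.
- hook: The whole hook tool; origin at the middle of the underside of the handle, 12 mm below hook_grip, same axes.
- stand: Dark steel stand, fixed. Origin on the bench under its middle; x along the tool toward the hook. Two forks, 8 mm thick, at x = +-45 mm: floors 62 mm above the bench, 30 mm wide inside, flaring to about 55 mm at their tops 95 mm up. In the stand the handle's centre is above the origin within 8 mm along x, 74 mm above the bench; fingers fit between the forks.
- relay: Relay, 21 x 28 x 38 mm, standing loose beside the dock; origin at its underside. Leave alone.
- terminal_0: Blue terminal block, 14 x 36 x 19 mm, loose beside the dock; origin at its underside. Leave alone.
- loupe: Black eye loupe, 41 mm diameter, 26 mm high, loose beside the dock; origin at its underside. Leave alone.

How it is judged:
By the outcome, as a careful person would: the job done as asked, in the order asked, and still so for the second after the job is handed in, with the robot touching nothing.
It also fails if it takes over 58 s, if anything falls off the work surface, if the arm or the gripper's body presses on something with over 40 N, if the wrist force passes 120 N, or if a joint passes its speed limit or range.

### The arm

A 6-joint arm with a two-finger parallel gripper is mounted at the origin on a cart in front of the work surface, level with it; the furniture and walls round the work are solid. World frame = base frame: x ahead of the robot, y to its left, z up, the work surface at z = 0. Lengths are in mm, angles in rad, forces in N, time in s.
With the tool pointing down it reaches from about 250 to 800 mm from the base axis. Payload 3.9 kg.
Tool frame: the origin (TCP) lies midway between the tips of the shut fingers; the grasp point (between the pads) lies 19 mm behind it; z points along the fingers, y is the line along which they close (so a half turn about z gives the same grasp; the last joint's range is limited). The gripper opens to 85 mm and grips with 20 to 120 N. Pads are 22 mm wide; open, the fingers measure 114 mm over their backs; the gripper's body (76 mm by 85 mm) begins 54 mm behind the grasp point. The pads swing forward as they close: fully open they stand 13 mm farther back than shut.
Start: joints at [1.218, 0.26, -0.138, 1.173, 0, 1.571], TCP at [181.396, 492.657, 231.304] pointing down, gripper open.
Joint ranges: [-2.78, 2.78], [-0.83, 1.72], [-1.28, 1.37], [-1.9, 2.12], [-1.57, 1.48], [-3.14, 3.14]. Speed limits (rad/s): [2.57, 2.57, 3.14, 3.14, 3.14, 3.14].

### API

Orientations are given as a 3x3 rotation matrix whose columns are the frame's x, y, z axes.
In Python, from plant import robot gives the robot as it stands. The module is installed in compiled form; this text tells all that it offers.
- The arm moves only by the tool step_arm, never from a script. Its argument "targets" is a list of rows, each an object of numbers: "x", "y", "z": the shift along the tool's x, y, z in units of 25 mm (1.0 is 25 mm); "rx", "ry", "rz": the turn, a rotation vector about the tool's x, y, z in units of 5 degrees (1.0 is 5 degrees). In form: [{"x": .., "y": .., "z": .., "rx": .., "ry": .., "rz": ..}, ...]. A call has 1 to 5 rows; each row is the pose to reach, as a shift and turn from the pose commanded when the call began, along the tool's axes at that moment; what a row does not reach only later rows make up. A row lasts 1/12 s, in which the tool goes at most 41.7 mm and 7.16 degrees, less where a joint would pass 70% of its speed; a pose out of reach is approached as far as the arm can. A call with a gripper value outside its range is refused whole. "fingers" is the opening, from 0 (shut) to 1 (fully open), set as the call begins (left out, the last holds). The fingers move at their own pace and stop on an object; "squeeze" is the grip in N (left out, the last holds). Time passes only in rows, so rows that repeat a pose let the fingers close. It gives the time, the measured TCP pose, the force, the opening and the grip force at its end, in the units of the state.
- robot.state(): the state, without advancing time (a new reading comes with each control period).
- robot.grab_frame(name): name is "scene" or "top"; returns the picture (480x640x3 uint8, red, green, blue); there is no depth.
- robot.camera_model(name): a dict with "fx", "fy", "cx", "cy" (pixels), "world_from_camera" (4x4, takes a point from camera to world coordinates). Camera axes: x right, y down, z forward; pixel columns grow to the right and rows downward; lengths in mm; the calibration is good to about 2 mm. A picture is of the moment at which its call begins. camera_model takes no time and is no camera call.
- robot.close_job(): hands the job in; it is judged then, once.
Trained networks look in the newest picture that a camera, given by its name, has taken for a name from the list of things; names that differ only in an ending like _2 or _b are one class to them, and where a whole thing is asked for, a point or a joint stands for the part that bears it (a point fixed in the world has none). Each returns a list of dicts, best first, with "confidence" (0 to 1); they miss things now and then, are a little off and sometimes report something else, mostly with a low value. They report only what shows in the picture. A call takes as long as a camera call.
- robot.boxes_of(name, camera): "centre" ([row, column] in pixels, amid what is visible of it).
- robot.landmark_of(name, camera): "centre" ([row, column] in pixels: a listed point, or the origin of a listed thing).
The state is a dict: "clock": time; "q": joint angles; "joint_velocities": joint speeds; "effort": joint torques, N m; "tool_pos": TCP position; "eef_rot": TCP orientation; "force": force on the tool from outside, world axes, zero at the start; "moment": the same for the moment, N m; "width": finger opening in mm; "grip_force": force on a finger pad.
Only numpy, scipy, OpenCV 4.12 (cv2) and the standard library are available. Lean on these libraries where they do the work, as an engineer would, in place of code of your own. Each camera call takes 0.05 s, during which the arm holds its last target. There are 200 camera calls.

## Working session

There is one attempt and no reset: what is moved stays moved. The work goes in short steps, Python scripts to look and compute and a tool call to move; the robot and the scene stay as the last step left them, time stands still between calls to the robot, and variables do not carry over. Pictures are saved under pics/ and viewed, at most 12 in all, crops included, and the job is handed in when it is done.

Besides the shell and the picture viewer there is one more tool, called after "Request:" as name(argument=value, ...) on one line, values as JSON. step_arm: Moves the arm, as the interface text tells. Its arguments: {"type":"object","properties":{"targets":{"type":"array","items":{"type":"object","properties":{"x":{"type":"number"},"y":{"type":"number"},"z":{"type":"number"},"rx":{"type":"number"},"ry":{"type":"number"},"rz":{"type":"number"}}}},"fingers":{"type":"number"},"squeeze":{"type":"number"}},"required":["targets"]}

```bash
mkdir -p pics; cat > h.py <<'E'
import numpy as np, cv2
from plant import robot
def ray(cam,rc):
    m=robot.camera_model(cam);T=np.array(m["world_from_camera"])
    d=np.array([(rc[1]-m["cx"])/m["fx"],(rc[0]-m["cy"])/m["fy"],1.])
    return T[:3,3],T[:3,:3]@d
def atz(cam,rc,z):
    o,d=ray(cam,rc);return o+d*(z-o[2])/d[2]
def tri(a,b):
    (o1,d1),(o2,d2)=ray("scene",a),ray("top",b)
    s=np.linalg.lstsq(np.c_[d1,-d2],o2-o1,rcond=None)[0]
    p,q=o1+s[0]*d1,o2+s[1]*d2
    return (p+q)/2,np.linalg.norm(p-q)
def pix(cam,p):
    m=robot.camera_model(cam);T=np.linalg.inv(np.array(m["world_from_camera"]))
    c=T[:3,:3]@np.array(p)+T[:3,3];return [m["fy"]*c[1]/c[2]+m["cy"],m["fx"]*c[0]/c[2]+m["cx"]]
def snap(cam,name):
    f=robot.grab_frame(cam);cv2.imwrite(f"pics/{name}.png",f[:,:,::-1]);return f
E
python3 - <<'E'
from h import *
np.set_printoptions(precision=1,suppress=True)
a=snap("scene","s0");b=snap("top","t0")
Z=dict(dock=0,pin_zone=42,sled=6,bar=54,hook_grip=74,hook_tip=32,hook=62,stand=0,relay=0,terminal_0=0,loupe=0)
for n,z in Z.items():
    r={c:robot.landmark_of(n,c)[:2] for c in("scene","top")}
    for c in r:
        for k in r[c]: print(n,c,round(k["confidence"],2),np.array(k["centre"]),atz(c,k["centre"],z))
    if r["scene"] and r["top"]: print("   tri",*tri(r["scene"][0]["centre"],r["top"][0]["centre"]))
s=robot.state();print(s["clock"],s["tool_pos"],np.array(s["eef_rot"]),s["width"],s["force"])
E
```

```text
dock scene 0.78 [358.  337.8] [ 523.5 -161.8    0. ]
dock top 0.8 [282.9 392.4] [ 524.9 -167.1    0. ]
   tri [ 522.7 -165.2    5.9] 4.1596247403609485
pin_zone scene 0.66 [328.2 359.4] [ 564.6 -166.9   42. ]
pin_zone top 0.9 [261.9 391.3] [ 563.9 -161.8   42. ]
   tri [ 566.  -163.6   36.2] 3.651197774178993
sled scene 0.6 [305.4 410. ] [ 673.4 -182.8    6. ]
sled top 0.77 [213.4 400.2] [ 670.  -188.7    6. ]
   tri [ 667.4 -186.9   16.2] 1.3670316163436933
bar scene 0.57 [299.4 397.5] [ 638.  -179.3   54. ]
bar top 0.96 [225.9 401.8] [ 634.9 -184.4   54. ]
   tri [ 633.  -182.9   62.5] 0.9791183377999507
hook_grip scene 0.78 [222.6 211.3] [532.5 140.8  74. ]
hook_grip top 0.66 [282.4 239. ] [526.7 140.5  74. ]
hook_grip top 0.36 [218.6 348. ] [648.5 -75.9  74. ]
   tri [528.5 138.7  77.7] 4.945016053547738
hook_tip scene 0.79 [211.8 276.9] [654.1 112.9  32. ]
hook_tip top 0.58 [284.  235.3] [527.1 154.   32. ]
hook_tip top 0.56 [220.6 257.4] [656.5 108.7  32. ]
   tri [567.7 103.5  97. ] 122.59438098073804
hook scene 0.7 [229.7 211. ] [527.6 138.4  62. ]
hook top 0.71 [285.1 240.4] [522.3 139.4  62. ]
hook top 0.61 [282.9 239. ] [526.7 142.2  62. ]
   tri [524.4 137.9  64. ] 5.187765928789236
stand scene 0.68 [253.5 215.8] [527.  139.3   0. ]
stand top 0.87 [283.2 244.2] [530.9 140.4   0. ]
   tri [529.9 141.6  -3.7] 2.9463434906833537
relay scene 0.87 [275.1 364.5] [673.7 -84.9  -0. ]
relay top 0.59 [214.3 348.7] [671.7 -80.9   0. ]
   tri [673.9 -82.3  -3.1] 4.051675267711444
terminal_0 scene 0.52 [348.8 456.3] [ 661.9 -282.4    0. ]
terminal_0 top 0.71 [218.3 446.5] [ 658.4 -286.4    0. ]
   tri [ 656.6 -284.4    8.6] 0.39441847702623883
loupe scene 0.91 [302.9 334.1] [594.6 -87.3   0. ]
loupe top 0.6 [249.1 353.8] [597.3 -89.4   0. ]
   tri [595.9 -88.4   0.3] 3.336503330047733
1.2 [181.4 492.6 231.3] [[-0.9  0.3  0. ]
 [ 0.3  0.9 -0. ]
 [-0.  -0.  -1. ]] 85.1169758125722 [-0.1 -0.1  0.7]
```

View pics/s0.png

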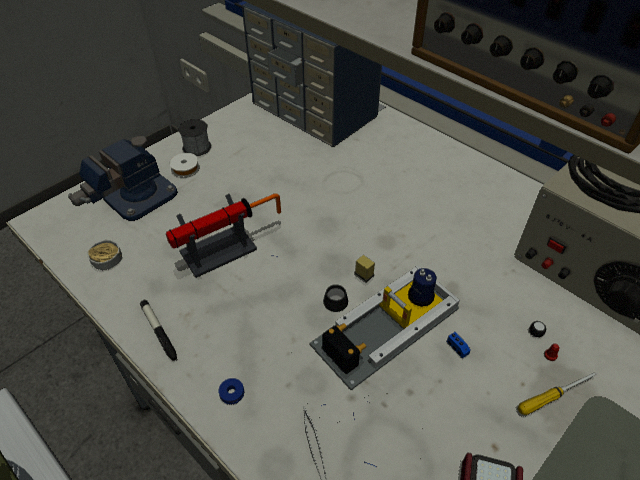

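View pics/t0.png

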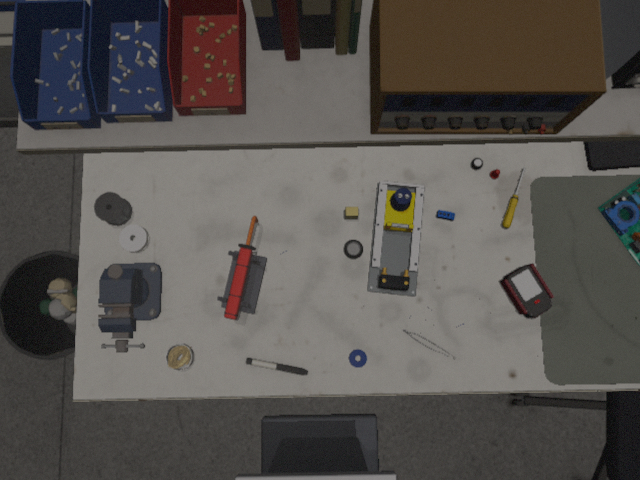

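The scene picture shows the red hook in its stand (handle ~(210,222), hook ~(277,205)). The dock is at ~(385,330), with the pins at ~(350,340) and the bar at ~(398,300). The top view agrees: handle (240,283), tip (255,219), bar (401,226), block (394,282). Next I'll refine the axes by colour.

```bash
python3 - <<'E'
from h import *
np.set_printoptions(precision=3,suppress=True)
f=cv2.imread("pics/t0.png");hsv=cv2.cvtColor(f,cv2.COLOR_BGR2HSV)
def fit(mask,roi,z,name):
    m=np.zeros(mask.shape,bool);r0,r1,c0,c1=roi;m[r0:r1,c0:c1]=mask[r0:r1,c0:c1]
    rc=np.argwhere(m);P=np.array([atz("top",p,z)[:2] for p in rc],np.float32)
    (c,s,a)=cv2.minAreaRect(P);v=np.linalg.svd(P-P.mean(0),full_matrices=False)[2][0];v*=np.sign(v[0])
    print(name,len(rc),P.mean(0),"yaw",np.arctan2(v[1],v[0]),"rect",c,s,a)
H,S,V=hsv[...,0],hsv[...,1],hsv[...,2]
fit(((H<6)|(H>174))&(S>150)&(V>80),(235,330,215,265),80,"handle")
fit((H>6)&(H<20)&(S>150)&(V>90),(210,250,240,265),74,"rod")
fit((H>22)&(H<34)&(S>150)&(V>80),(180,235,380,425),16,"sled")
fit((S<60)&(V>165),(175,300,365,395),22,"railL")
fit((S<60)&(V>165),(175,300,405,430),22,"railR")
fit((V<45),(270,295,375,412),50,"block")
c=cv2.resize(f[170:310,190:440],None,fx=3.2,fy=3.2,interpolation=cv2.INTER_CUBIC);cv2.imwrite("pics/t0c.png",c)
s=cv2.imread("pics/s0.png");cv2.imwrite("pics/s0c.png",cv2.resize(s[255:395,300:480],None,fx=4,fy=4,interpolation=cv2.INTER_CUBIC))
for n in("bar","pin_zone","hook_tip"):
    print(n,[ (round(k["confidence"],2),atz("top",k["centre"],dict(bar=54,pin_zone=42,hook_tip=32)[n])) for k in robot.landmark_of(n,"top")[:2]])
E
```

```text
handle 742 [525.852 142.47 ] yaw -0.23163913 rect (525.7745971679688, 142.760498046875) (22.421855926513672, 137.6449737548828) 77.01524353027344
rod 82 [629.433 117.387] yaw -0.23528922 rect (629.2333984375, 117.50335693359375) (5.6302924156188965, 56.1153564453125) 76.5450210571289
sled 620 [ 668.598 -184.836] yaw 0.3247512 rect (674.4224853515625, -185.97222900390625) (58.25631332397461, 81.96122741699219) 82.69766998291016Traceback (most recent call last):
  File "<stdin>", line 13, in <module>
  File "<stdin>", line 7, in fit
cv2.error: OpenCV(4.12.0) /io/opencv/modules/imgproc/src/convhull.cpp:143: error: (-215:Assertion failed) total >= 0 && (depth == CV_32F || depth == CV_32S) in function 'convexHull'
```

Request:
step_arm(targets=[{"x": -1.5, "y": -0.7, "rz": -0.3}, {"x": -3, "y": -1.4, "rz": -0.6}, {"x": -4.5, "y": -2.1, "rz": -0.9}, {"x": -6, "y": -2.8, "rz": -1.2}, {"x": -7.5, "y": -3.5, "rz": -1.37}], fingers=1, squeeze=80)

```text
invalid input at $.targets[0]: expected keys x, y, z, rx, ry, rz
```

```bash
cat >> h.py <<'E'
from scipy.spatial.transform import Rotation as Rn
def plan(p,yaw):
    """units to bring TCP to p, tool down, tool x pointing against direction yaw"""
    s=robot.state();R=np.array(s["eef_rot"]);c,n=np.cos(yaw),np.sin(yaw)
    G=np.c_[[-c,-n,0],[-n,c,0],[0,0,-1]]
    d=R.T@(np.array(p)-s["tool_pos"])/25;r=np.degrees(Rn.from_matrix(R.T@G).as_rotvec())/5
    print("t",round(s["clock"],2),"pos",np.round(s["tool_pos"],1),"xyz",d.round(2),"r",r.round(2),"F",np.round(s["force"],1),"w",round(s["width"],1),"g",round(s["grip_force"],1))
E
python3 - <<'E'
from h import *
np.set_printoptions(precision=3,suppress=True)
f=cv2.imread("pics/t0.png");hsv=cv2.cvtColor(f,cv2.COLOR_BGR2HSV)
S,V=hsv[...,1],hsv[...,2]
print(V[170:300:10,372:384].max(1),f[240,366:430].mean(1).astype(int))
c=cv2.resize(f[170:310,190:440],None,fx=3.2,fy=3.2,interpolation=cv2.INTER_CUBIC);cv2.imwrite("pics/t0c.png",c)
for n in("hook_grip",):
    pass
plan([529.5,140.5,130],-0.233)
E
```

```text
[137 136 136 141 141 141 142 142 141 139 110 139  96] [130 131 132 132 133 112  77  57 123 137 138 138 137 139 138 136  96  86
  89  88  90  88  90  89  89  90  91  89  90  87  91  88  89  88  89  92
  88  90  88  87  87  86  90  92  69  58 119 136 137 138 138 136 135 129
 115 125 129 129 130 126 130 129 130 128]
t 1.2 pos [181.4 492.6 231.3] xyz [-17.93  -8.41   4.05] r [-0.    0.   -1.37] F [-0.1 -0.1  0.7] w 85.1 g 0.0
```

View pics/t0c.png

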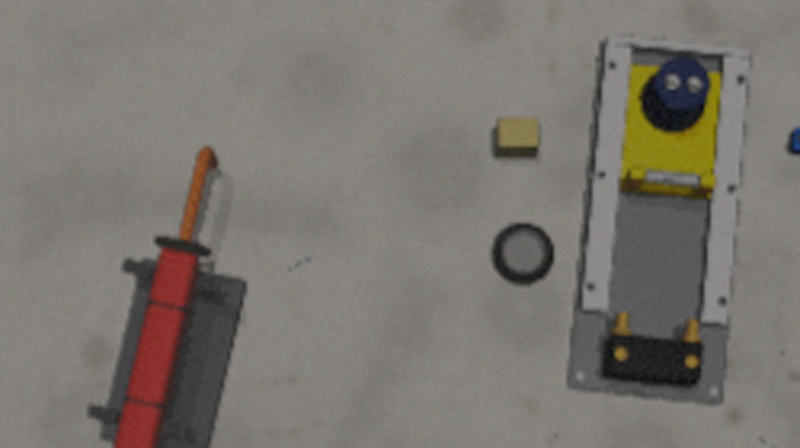

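The top crop shows the dock rails with screws at (613,66)–(591,287) and (741,79)–(722,300). The bar is at ~(673,180), the pin tips at (622,315) and (692,322), and the hook is in its stand.

Request:
step_arm(targets=[{"x": -1.5, "y": -0.7, "z": 0, "rx": 0, "ry": 0, "rz": -0.3}, {"x": -3, "y": -1.4, "z": 0, "rx": 0, "ry": 0, "rz": -0.6}, {"x": -4.5, "y": -2.1, "z": 0, "rx": 0, "ry": 0, "rz": -0.9}, {"x": -6, "y": -2.8, "z": 0, "rx": 0, "ry": 0, "rz": -1.2}, {"x": -7.5, "y": -3.5, "z": 0, "rx": 0, "ry": 0, "rz": -1.37}], fingers=1, squeeze=80)

```text
clock: 1.62
tool_pos: [328.0, 344.4, 231.5]
eef_rot: [[-0.973, 0.229, 0.0], [0.229, 0.973, 0.0], [-0.0, 0.0, -1.0]]
force: [0.4, 0.1, -0.0]
width: 85.5
grip_force: 0.0
```

```bash
python3 - <<'E'
from h import *
np.set_printoptions(precision=3,suppress=True)
w=lambda u,v,z: atz("top",[170+(v+.5)/3.2-.5,190+(u+.5)/3.2-.5],z)[:2]
for z,pts in ((22,[(613,66),(591,287)]),(22,[(741,79),(722,300)]),(6,[(605,37),(569,388)]),(6,[(749,50),(722,402)])):
    a,b=w(*pts[0],z),w(*pts[1],z);d=a-b;print(a,b,"yaw",np.arctan2(d[1],d[0]))
print("bar",w(673,179,58),"tips",w(622,313,42),w(692,320,42),"corners",w(569,388,6),w(722,402,6))
plan([529.5,140.5,130],-0.233)
E
```

```text
[ 716.858 -149.139] [ 572.219 -129.619] yaw -0.13414778120694562
[ 706.221 -231.992] [ 562.017 -212.893] yaw -0.1316761731698694
[ 740.486 -146.238] [ 509.068 -114.534] yaw -0.13614986088209197
[ 729.39  -240.974] [ 498.001 -212.317] yaw -0.12321863656253007
bar [ 634.874 -180.211] tips [ 553.018 -146.733] [ 547.65  -190.402] corners [ 509.068 -114.534] [ 498.001 -212.317]
t 1.62 pos [328.  344.4 231.5] xyz [-9.71 -6.09  4.06] r [0.   0.   0.02] F [ 0.4  0.1 -0. ] w 85.5 g 0.0
```

Request:
step_arm(targets=[{"x": -1.4, "y": -0.87, "z": 0, "rx": 0, "ry": 0, "rz": 0}, {"x": -2.8, "y": -1.74, "z": 0, "rx": 0, "ry": 0, "rz": 0}, {"x": -4.2, "y": -2.6, "z": 0, "rx": 0, "ry": 0, "rz": 0}, {"x": -5.6, "y": -3.5, "z": 0, "rx": 0, "ry": 0, "rz": 0}, {"x": -7, "y": -4.4, "z": 0.3, "rx": 0, "ry": 0, "rz": 0}])

```text
clock: 2.03
tool_pos: [473.7, 197.3, 225.3]
eef_rot: [[-0.973, 0.231, 0.003], [0.231, 0.973, 0.001], [-0.003, 0.002, -1.0]]
force: [0.2, -0.1, -0.3]
width: 85.5
grip_force: 0.0
```

Request:
step_arm(targets=[{"x": -1.2, "y": -0.75, "z": 0.5, "rx": 0, "ry": 0, "rz": 0}, {"x": -2.3, "y": -1.4, "z": 1.3, "rx": 0, "ry": 0, "rz": 0}, {"x": -2.71, "y": -1.69, "z": 2.5, "rx": 0, "ry": 0, "rz": 0}, {"x": -2.71, "y": -1.69, "z": 3.7, "rx": 0, "ry": 0, "rz": 0}, {"x": -2.71, "y": -1.69, "z": 3.7, "rx": 0, "ry": 0, "rz": 0}])

```text
clock: 2.45
tool_pos: [524.0, 139.7, 125.9]
eef_rot: [[-0.972, 0.233, -0.01], [0.233, 0.972, -0.003], [0.009, -0.005, -1.0]]
force: [-1.8, -0.3, 0.5]
width: 85.3
grip_force: 0.0
```

```bash
python3 - <<'E'
from h import *
np.set_printoptions(precision=1,suppress=True)
snap("scene","s1")
plan([529.5,140.5,55],-0.233)
for n in("hook_grip","hook_tip"):
    for k in robot.landmark_of(n,"scene")[:2]: print(n,k["confidence"],atz("scene",k["centre"],74 if n=="hook_grip" else 32))
s=cv2.imread("pics/s1.png");cv2.imwrite("pics/s1c.png",cv2.resize(s[120:290,130:330],None,fx=3.5,fy=3.5,interpolation=cv2.INTER_CUBIC))
E
```

```text
t 2.5 pos [524.8 140.7 128.6] xyz [-0.2  0.1  2.9] r [-0.  -0.1 -0. ] F [ 0.3 -0.2 -0.1] w 85.4 g 0.0
hook_grip 0.57 [526.5 145.   74. ]
hook_tip 0.69 [544.7 171.1  32. ]
hook_tip 0.62 [657.  106.6  32. ]
```

View pics/s1c.png

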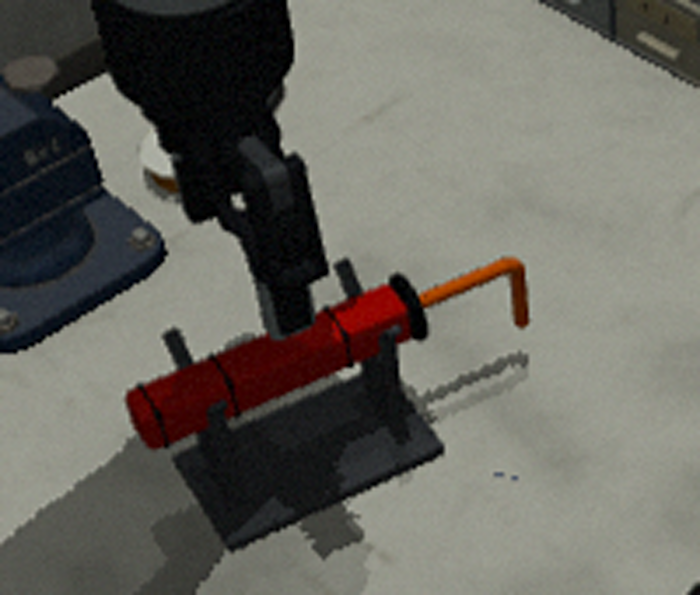

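The gripper is straight above the handle, with its fingers between the forks. Lowering and gripping.

Request:
step_arm(targets=[{"x": -0.1, "y": 0.05, "z": 1.0, "rx": 0, "ry": 0, "rz": 0}, {"x": -0.15, "y": 0.05, "z": 2.0, "rx": 0, "ry": 0, "rz": 0}, {"x": -0.15, "y": 0.05, "z": 2.7, "rx": 0, "ry": 0, "rz": 0}, {"x": -0.15, "y": 0.05, "z": 3.0, "rx": 0, "ry": 0, "rz": 0}, {"x": -0.15, "y": 0.05, "z": 3.0, "rx": 0, "ry": 0, "rz": 0}])

```text
clock: 3.02
tool_pos: [531.4, 143.0, 56.7]
eef_rot: [[-0.973, 0.23, -0.0], [0.23, 0.973, 0.0], [0.0, -0.0, -1.0]]
force: [0.0, -0.9, 0.3]
width: 85.2
grip_force: 0.0
```

Request:
step_arm(targets=[{"x": 0, "y": 0, "z": 0, "rx": 0, "ry": 0, "rz": 0}, {"x": 0, "y": 0, "z": 0, "rx": 0, "ry": 0, "rz": 0}, {"x": 0, "y": 0, "z": 0, "rx": 0, "ry": 0, "rz": 0}, {"x": 0, "y": 0, "z": 0, "rx": 0, "ry": 0, "rz": 0}, {"x": 0, "y": 0, "z": 0, "rx": 0, "ry": 0, "rz": 0}], fingers=0, squeeze=90)

```text
clock: 3.43
tool_pos: [532.2, 142.4, 57.3]
eef_rot: [[-0.973, 0.231, 0.001], [0.231, 0.973, 0.0], [-0.001, 0.001, -1.0]]
force: [-0.8, 1.2, -0.3]
width: 25.4
grip_force: 0.5
```

Request:
step_arm(targets=[{"x": 0, "y": 0, "z": 0, "rx": 0, "ry": 0, "rz": 0}, {"x": 0, "y": 0, "z": 0, "rx": 0, "ry": 0, "rz": 0}, {"x": 0, "y": 0, "z": 0, "rx": 0, "ry": 0, "rz": 0}])

```text
clock: 3.68
tool_pos: [532.4, 142.4, 57.5]
eef_rot: [[-0.973, 0.231, 0.002], [0.231, 0.973, 0.0], [-0.002, 0.001, -1.0]]
force: [-0.4, -0.9, 6.6]
width: 22.3
grip_force: 88.5
```

Request:
step_arm(targets=[{"x": 0, "y": 0, "z": -0.5, "rx": 0, "ry": 0, "rz": 0}, {"x": 0, "y": 0, "z": -1.2, "rx": 0, "ry": 0, "rz": 0}, {"x": 0, "y": 0, "z": -2.2, "rx": 0, "ry": 0, "rz": 0}, {"x": 0, "y": 0, "z": -2.6, "rx": 0, "ry": 0, "rz": 0}, {"x": 0, "y": 0, "z": -2.6, "rx": 0, "ry": 0, "rz": 0}])

```text
clock: 4.1
tool_pos: [533.7, 142.8, 123.9]
eef_rot: [[-0.973, 0.231, 0.005], [0.231, 0.973, 0.001], [-0.005, 0.003, -1.0]]
force: [0.8, 0.3, -2.3]
width: 22.6
grip_force: 88.1
```

```bash
python3 - <<'E'
from h import *
np.set_printoptions(precision=1,suppress=True)
snap("scene","s2");snap("top","t2")
for n in("hook_grip","hook_tip"):
    r={c:robot.landmark_of(n,c)[:2] for c in("scene","top")}
    for c in r:
        for k in r[c]: print(n,c,round(k["confidence"],2),k["centre"],atz(c,k["centre"],139-42*(n=="hook_tip")))
    if r["scene"] and r["top"]: print(tri(r["scene"][0]["centre"],r["top"][0]["centre"]))
# approach: leg 18mm behind bar; dock dir
u=np.array([np.cos(-.133),np.sin(-.133)]);bar=np.array([635,-181.])
g=bar+u*(18-130);print("grip goal",g)
plan([*g,150],-0.133)
E
```

```text
hook_grip scene 0.68 [193.2, 203.3] [532.3 144.9 139. ]
hook_tip scene 0.58 [186.3, 272.9] [650.5 112.8  97. ]
hook_tip top 0.65 [207.7, 250.3] [670.2 115.1  97. ]
(array([666.4, 120.7,  84.1]), np.float64(15.15319733572502))
grip goal [ 524.  -166.1]
t 4.4 pos [530.5 142.  119.9] xyz [ -2.6 -12.1  -1.2] r [-0.  -0.  -1.1] F [ 0.1  0.2 -1.3] w 23.0 g 88.1
```

Request:
step_arm(targets=[{"x": -0.3, "y": -1.2, "z": -0.5, "rx": 0, "ry": 0, "rz": -0.2}, {"x": -0.6, "y": -2.6, "z": -1.0, "rx": 0, "ry": 0, "rz": -0.5}, {"x": -0.9, "y": -4.0, "z": -1.2, "rx": 0, "ry": 0, "rz": -0.8}, {"x": -1.2, "y": -5.5, "z": -1.2, "rx": 0, "ry": 0, "rz": -1.1}, {"x": -1.5, "y": -7.0, "z": -1.2, "rx": 0, "ry": 0, "rz": -1.1}])

```text
clock: 4.82
tool_pos: [527.4, -38.0, 151.1]
eef_rot: [[-0.991, 0.135, -0.0], [0.135, 0.991, -0.0], [0.0, -0.0, -1.0]]
force: [1.1, -0.7, -1.1]
width: 22.4
grip_force: 88.4
```

```bash
python3 - <<'E'
from h import *
plan([524,-166.1,150],-0.133)
E
```

```text
t 4.82 pos [527.4 -38.  151.1] xyz [-0.56 -5.1   0.04] r [-0.   -0.   -0.03] F [ 1.1 -0.7 -1.1] w 22.4 g 88.4
```

Request:
step_arm(targets=[{"x": -0.15, "y": -1.4, "z": 0, "rx": 0, "ry": 0, "rz": 0}, {"x": -0.3, "y": -2.8, "z": 0, "rx": 0, "ry": 0, "rz": 0}, {"x": -0.45, "y": -4.2, "z": 0, "rx": 0, "ry": 0, "rz": 0}, {"x": -0.56, "y": -5.1, "z": 0, "rx": 0, "ry": 0, "rz": 0}, {"x": -0.56, "y": -5.1, "z": 0, "rx": 0, "ry": 0, "rz": 0}])

```text
clock: 5.23
tool_pos: [523.7, -169.2, 150.4]
eef_rot: [[-0.99, 0.142, -0.001], [0.142, 0.99, -0.002], [0.001, -0.002, -1.0]]
force: [0.3, 1.0, -0.7]
width: 22.3
grip_force: 88.5
```

Request:
step_arm(targets=[{"x": 0, "y": 0, "z": 0, "rx": 0, "ry": 0, "rz": 0}, {"x": 0, "y": 0, "z": 0, "rx": 0, "ry": 0, "rz": 0}])

```text
clock: 5.4
tool_pos: [523.4, -164.3, 150.6]
eef_rot: [[-0.991, 0.137, -0.002], [0.137, 0.991, 0.001], [0.002, 0.001, -1.0]]
force: [-1.1, 0.8, -1.4]
width: 22.4
grip_force: 88.5
```

```bash
python3 - <<'E'
from h import *
np.set_printoptions(precision=1,suppress=True)
plan([524,-166.1,150],-0.133)
a=snap("scene","s3");b=snap("top","t3")
for n in("hook_tip","bar"):
    r={c:robot.landmark_of(n,c)[:2] for c in("scene","top")}
    for c in r:
        for k in r[c]: print(n,c,round(k["confidence"],2),np.array(k["centre"]),atz(c,k["centre"],125 if n=="hook_tip" else 54))
    if r["scene"] and r["top"]: print(tri(r["scene"][0]["centre"],r["top"][0]["centre"]))
q=robot.state()
C=lambda f,r0,r1,c0,c1,k:cv2.resize(f[r0:r1,c0:c1,::-1],None,fx=k,fy=k,interpolation=cv2.INTER_CUBIC)
cv2.imwrite("pics/c3.png",np.hstack([C(a,210,390,290,490,2),C(b,150,330,340,460,2)]))
E
```

```text
t 5.4 pos [ 523.4 -164.3  150.6] xyz [-0.  -0.1  0. ] r [ 0.  -0.  -0.1] F [-1.1  0.8 -1.4] w 22.4 g 88.5
hook_tip scene 0.84 [267.1 406.3] [ 646.4 -180.   125. ]
hook_tip top 0.56 [208.2 407.9] [ 656.3 -187.7  125. ]
(array([ 651.5, -183.5,  125.5]), np.float64(12.121995006763493))
bar scene 0.66 [301.7 398.7] [ 635.9 -183.4   54. ]
bar top 0.86 [227.7 399.8] [ 631.3 -180.2   54. ]
bar top 0.4 [261.7 395.2] [ 562.8 -168.1   54. ]
(array([ 633.3, -182. ,   54.5]), np.float64(5.402905151160596))
```

View pics/c3.png

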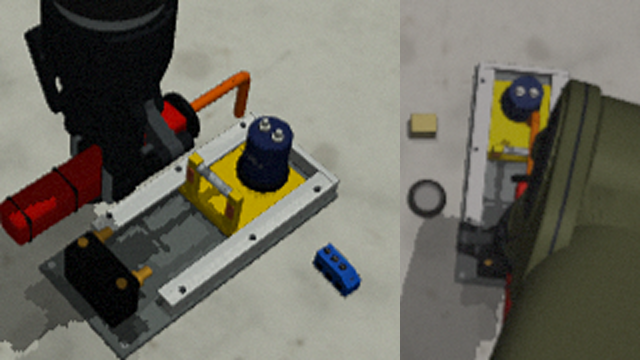

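The left half of the picture shows the hook tip at ~(242,113) over the gap between the bar and the capacitor. The right half (top view) shows the rod at ~(535,115), in line with the dock's centre. The triangulated tip is 17 mm behind the bar, so I'll descend.

Request:
step_arm(targets=[{"x": 0, "y": -0.05, "z": 0.8, "rx": 0, "ry": 0, "rz": 0}, {"x": 0, "y": -0.05, "z": 1.6, "rx": 0, "ry": 0, "rz": 0}, {"x": 0, "y": -0.05, "z": 2.1, "rx": 0, "ry": 0, "rz": 0}, {"x": 0, "y": -0.05, "z": 2.1, "rx": 0, "ry": 0, "rz": 0}, {"x": 0, "y": -0.05, "z": 2.1, "rx": 0, "ry": 0, "rz": 0}])

```text
clock: 6.12
tool_pos: [523.4, -165.5, 98.5]
eef_rot: [[-0.991, 0.136, -0.002], [0.136, 0.991, 0.001], [0.002, 0.0, -1.0]]
force: [-0.0, -0.1, -0.2]
width: 22.2
grip_force: 88.5
```

```bash
python3 - <<'E'
from h import *
np.set_printoptions(precision=1,suppress=True)
plan([524,-166.1,62],-0.133)
a=snap("scene","s4")
for n in("hook_tip","bar"):
    for k in robot.landmark_of(n,"scene")[:2]: print(n,round(k["confidence"],2),np.array(k["centre"]),atz("scene",k["centre"],73 if n=="hook_tip" else 54))
cv2.imwrite("pics/c4.png",cv2.resize(a[240:380,300:480,::-1],None,fx=4,fy=4,interpolation=cv2.INTER_CUBIC))
E
```

```text
t 6.12 pos [ 523.4 -165.5   98.5] xyz [-0.  -0.   1.5] r [ 0. -0. -0.] F [-0.  -0.1 -0.2] w 22.2 g 88.5
hook_tip 0.69 [288.3 405.9] [ 650.9 -182.9   73. ]
bar 0.98 [300.1 396.8] [ 636.3 -179.4   54. ]
```

View pics/c4.png

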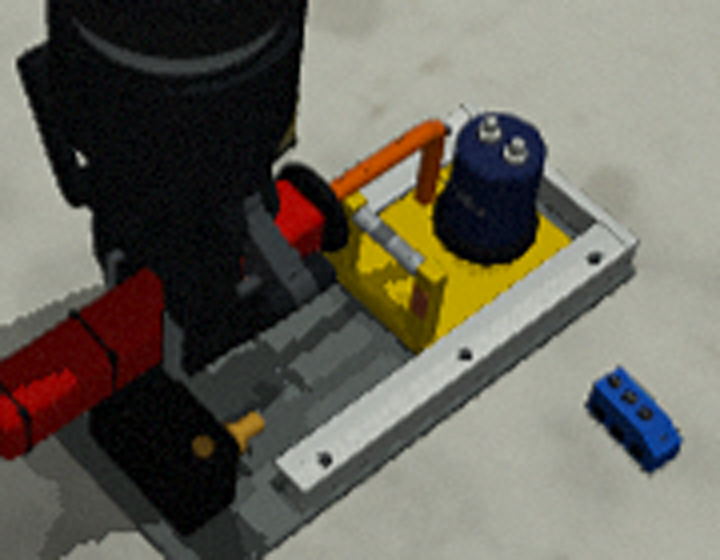

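The hook leg hangs at ~(428,190), between the bar (390,235) and the capacitor (490,190). The way down is clear.

Request:
step_arm(targets=[{"x": 0, "y": 0, "z": 0.5, "rx": 0, "ry": 0, "rz": 0}, {"x": 0, "y": 0, "z": 1.0, "rx": 0, "ry": 0, "rz": 0}, {"x": 0, "y": 0, "z": 1.45, "rx": 0, "ry": 0, "rz": 0}, {"x": 0, "y": 0, "z": 1.45, "rx": 0, "ry": 0, "rz": 0}, {"x": 0, "y": 0, "z": 1.45, "rx": 0, "ry": 0, "rz": 0}])

```text
clock: 6.68
tool_pos: [524.0, -166.1, 63.1]
eef_rot: [[-0.991, 0.137, 0.0], [0.137, 0.991, -0.0], [-0.0, -0.0, -1.0]]
force: [0.4, -0.1, -0.9]
width: 22.7
grip_force: 88.5
```

Request:
step_arm(targets=[{"x": 0.08, "y": 0, "z": 0, "rx": 0, "ry": 0, "rz": 0}, {"x": 0.16, "y": 0, "z": 0, "rx": 0, "ry": 0, "rz": 0}, {"x": 0.24, "y": 0, "z": 0, "rx": 0, "ry": 0, "rz": 0}, {"x": 0.32, "y": 0, "z": 0, "rx": 0, "ry": 0, "rz": 0}, {"x": 0.4, "y": 0, "z": 0, "rx": 0, "ry": 0, "rz": 0}])

```text
clock: 7.1
tool_pos: [514.9, -164.9, 63.3]
eef_rot: [[-0.991, 0.137, 0.002], [0.137, 0.991, -0.0], [-0.002, -0.0, -1.0]]
force: [1.0, -1.3, -1.6]
width: 22.8
grip_force: 88.5
```

Request:
step_arm(targets=[{"x": 0.08, "y": 0, "z": 0, "rx": 0, "ry": 0, "rz": 0}, {"x": 0.16, "y": 0, "z": 0, "rx": 0, "ry": 0, "rz": 0}, {"x": 0.24, "y": 0, "z": 0, "rx": 0, "ry": 0, "rz": 0}, {"x": 0.32, "y": 0, "z": 0, "rx": 0, "ry": 0, "rz": 0}, {"x": 0.4, "y": 0, "z": 0, "rx": 0, "ry": 0, "rz": 0}])

```text
clock: 7.52
tool_pos: [504.6, -163.5, 63.0]
eef_rot: [[-0.991, 0.137, 0.001], [0.137, 0.991, -0.0], [-0.001, -0.0, -1.0]]
force: [3.5, -0.8, -0.0]
width: 22.3
grip_force: 88.5
```

Request:
step_arm(targets=[{"x": 0.12, "y": 0, "z": 0, "rx": 0, "ry": 0, "rz": 0}, {"x": 0.24, "y": 0, "z": 0, "rx": 0, "ry": 0, "rz": 0}, {"x": 0.36, "y": 0, "z": 0, "rx": 0, "ry": 0, "rz": 0}, {"x": 0.48, "y": 0, "z": 0, "rx": 0, "ry": 0, "rz": 0}, {"x": 0.6, "y": 0, "z": 0, "rx": 0, "ry": 0, "rz": 0}])

```text
clock: 7.93
tool_pos: [489.2, -161.3, 62.8]
eef_rot: [[-0.991, 0.137, 0.001], [0.137, 0.991, -0.0], [-0.001, -0.0, -1.0]]
force: [2.7, 0.0, -0.4]
width: 22.3
grip_force: 88.6
```

Request:
step_arm(targets=[{"x": 0.12, "y": 0, "z": 0, "rx": 0, "ry": 0, "rz": 0}, {"x": 0.24, "y": 0, "z": 0, "rx": 0, "ry": 0, "rz": 0}, {"x": 0.36, "y": 0, "z": 0, "rx": 0, "ry": 0, "rz": 0}, {"x": 0.48, "y": 0, "z": 0, "rx": 0, "ry": 0, "rz": 0}, {"x": 0.6, "y": 0, "z": 0, "rx": 0, "ry": 0, "rz": 0}])

```text
clock: 8.35
tool_pos: [474.1, -159.2, 62.7]
eef_rot: [[-0.991, 0.137, 0.0], [0.137, 0.991, -0.0], [-0.0, -0.0, -1.0]]
force: [2.3, -0.2, 1.1]
width: 22.4
grip_force: 88.6
```

```bash
python3 - <<'E'
from h import *
np.set_printoptions(precision=1,suppress=True)
a=snap("scene","s5")
for n in("hook_tip","bar","pin_zone"):
    for k in robot.landmark_of(n,"scene")[:2]: print(n,round(k["confidence"],2),np.array(k["centre"]),atz("scene",k["centre"],dict(hook_tip=38,bar=54,pin_zone=42)[n]))
cv2.imwrite("pics/c5.png",cv2.resize(a[240:380,300:480,::-1],None,fx=4,fy=4,interpolation=cv2.INTER_CUBIC))
E
```

```text
hook_tip 0.67 [320.7 378.3] [ 596.7 -177.1   38. ]
hook_tip 0.27 [350.7 312.1] [ 489.7 -141.2   38. ]
bar 0.88 [315.4 378.6] [ 595.3 -177.5   54. ]
bar 0.71 [348.  457.6] [ 630.4 -294.9   54. ]
pin_zone 0.91 [329.1 360.2] [ 564.2 -168.8   42. ]
pin_zone 0.19 [353.5 308.4] [ 481.1 -142.4   42. ]
```

View pics/c5.png

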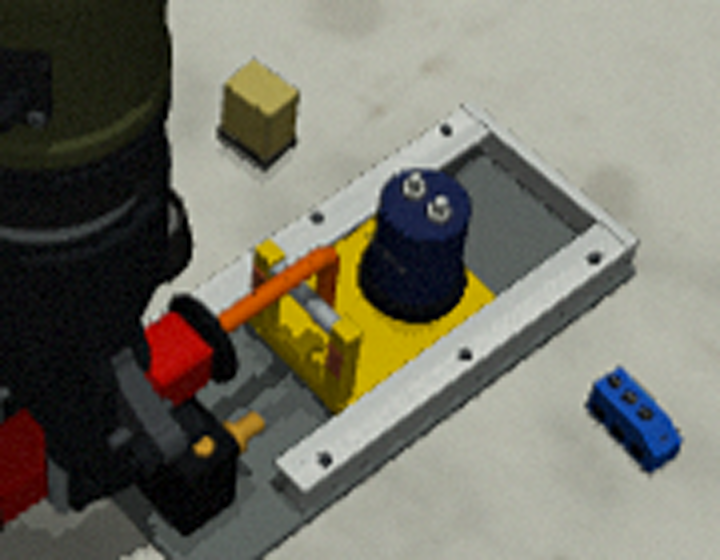

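The sled is following: the hook leg at ~(330,270) is against the bar, and the nearest pin tip at ~(258,420) is still ahead of the posts. I'll carry on more gently.

Request:
step_arm(targets=[{"x": 0.1, "y": 0, "z": 0, "rx": 0, "ry": 0, "rz": 0}, {"x": 0.2, "y": 0, "z": 0, "rx": 0, "ry": 0, "rz": 0}, {"x": 0.3, "y": 0, "z": 0, "rx": 0, "ry": 0, "rz": 0}, {"x": 0.4, "y": 0, "z": 0, "rx": 0, "ry": 0, "rz": 0}, {"x": 0.5, "y": 0, "z": 0, "rx": 0, "ry": 0, "rz": 0}])

```text
clock: 8.97
tool_pos: [461.5, -157.4, 62.6]
eef_rot: [[-0.991, 0.137, -0.0], [0.137, 0.991, 0.0], [0.0, 0.0, -1.0]]
force: [2.0, -0.8, -1.6]
width: 22.4
grip_force: 88.4
```

Request:
step_arm(targets=[{"x": 0.06, "y": 0, "z": 0, "rx": 0, "ry": 0, "rz": 0}, {"x": 0.12, "y": 0, "z": 0, "rx": 0, "ry": 0, "rz": 0}, {"x": 0.18, "y": 0, "z": 0, "rx": 0, "ry": 0, "rz": 0}, {"x": 0.24, "y": 0, "z": 0, "rx": 0, "ry": 0, "rz": 0}, {"x": 0.3, "y": 0, "z": 0, "rx": 0, "ry": 0, "rz": 0}])

```text
clock: 9.38
tool_pos: [454.5, -156.5, 62.7]
eef_rot: [[-0.991, 0.137, 0.0], [0.137, 0.991, -0.0], [-0.0, -0.0, -1.0]]
force: [2.1, -0.3, -1.8]
width: 22.8
grip_force: 88.4
```

Request:
step_arm(targets=[{"x": 0.04, "y": 0, "z": 0, "rx": 0, "ry": 0, "rz": 0}, {"x": 0.08, "y": 0, "z": 0, "rx": 0, "ry": 0, "rz": 0}, {"x": 0.12, "y": 0, "z": 0, "rx": 0, "ry": 0, "rz": 0}, {"x": 0.16, "y": 0, "z": 0, "rx": 0, "ry": 0, "rz": 0}, {"x": 0.2, "y": 0, "z": 0, "rx": 0, "ry": 0, "rz": 0}])

```text
clock: 9.8
tool_pos: [449.6, -155.8, 62.7]
eef_rot: [[-0.991, 0.137, 0.0], [0.137, 0.991, -0.0], [-0.0, -0.0, -1.0]]
force: [1.5, -0.4, -1.6]
width: 23.1
grip_force: 88.4
```

Request:
step_arm(targets=[{"x": 0.05, "y": 0, "z": 0, "rx": 0, "ry": 0, "rz": 0}, {"x": 0.1, "y": 0, "z": 0, "rx": 0, "ry": 0, "rz": 0}, {"x": 0.15, "y": 0, "z": 0, "rx": 0, "ry": 0, "rz": 0}, {"x": 0.2, "y": 0, "z": 0, "rx": 0, "ry": 0, "rz": 0}, {"x": 0.25, "y": 0, "z": 0, "rx": 0, "ry": 0, "rz": 0}])

```text
clock: 10.22
tool_pos: [443.3, -154.9, 62.7]
eef_rot: [[-0.991, 0.137, 0.0], [0.137, 0.991, 0.0], [-0.0, 0.0, -1.0]]
force: [1.8, -0.6, -3.0]
width: 23.0
grip_force: 88.4
```

Request:
step_arm(targets=[{"x": 0.03, "y": 0, "z": 0, "rx": 0, "ry": 0, "rz": 0}, {"x": 0.06, "y": 0, "z": 0, "rx": 0, "ry": 0, "rz": 0}, {"x": 0.09, "y": 0, "z": 0, "rx": 0, "ry": 0, "rz": 0}])

```text
clock: 10.47
tool_pos: [441.1, -154.6, 62.7]
eef_rot: [[-0.991, 0.137, 0.0], [0.137, 0.991, -0.0], [-0.0, -0.0, -1.0]]
force: [1.7, -0.0, -1.9]
width: 22.6
grip_force: 88.4
```

```bash
python3 - <<'E'
from h import *
np.set_printoptions(precision=1,suppress=True)
s=robot.state();print(s["tool_pos"],s["force"],s["moment"])
a=snap("scene","s6")
cv2.imwrite("pics/c6.png",cv2.resize(a[270:380,320:460,::-1],None,fx=5,fy=5,interpolation=cv2.INTER_CUBIC))
E
```

```text
[ 441.1 -154.6   62.7] [ 1.7 -0.  -1.9] [-0.  -0.3  0. ]
```

View pics/c6.png

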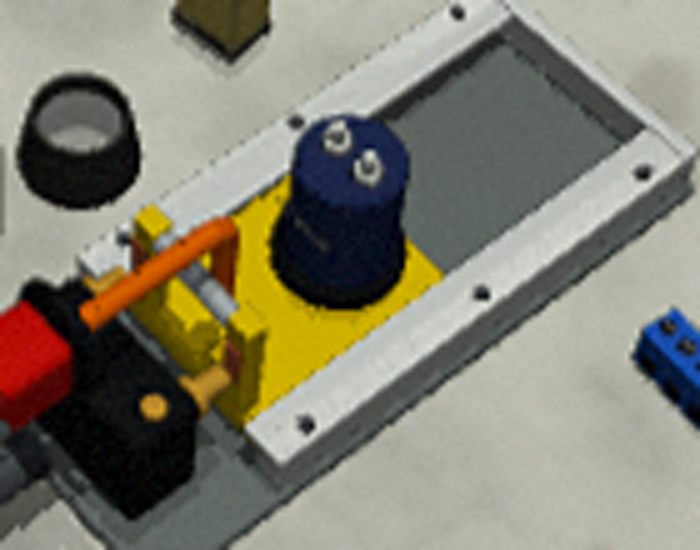

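The pin tip at ~(230,375) is almost touching the post's front face. I'll creep from here and watch the force.

Request:
step_arm(targets=[{"x": 0.03, "y": 0, "z": 0, "rx": 0, "ry": 0, "rz": 0}, {"x": 0.06, "y": 0, "z": 0, "rx": 0, "ry": 0, "rz": 0}, {"x": 0.08, "y": 0, "z": 0, "rx": 0, "ry": 0, "rz": 0}, {"x": 0.08, "y": 0, "z": 0, "rx": 0, "ry": 0, "rz": 0}])

```text
clock: 10.85
tool_pos: [439.1, -154.3, 62.7]
eef_rot: [[-0.991, 0.137, -0.0], [0.137, 0.991, 0.0], [0.0, 0.0, -1.0]]
force: [2.3, -0.1, -1.6]
width: 22.8
grip_force: 88.4
```

Request:
step_arm(targets=[{"x": 0.03, "y": 0, "z": 0, "rx": 0, "ry": 0, "rz": 0}, {"x": 0.06, "y": 0, "z": 0, "rx": 0, "ry": 0, "rz": 0}, {"x": 0.08, "y": 0, "z": 0, "rx": 0, "ry": 0, "rz": 0}, {"x": 0.08, "y": 0, "z": 0, "rx": 0, "ry": 0, "rz": 0}])

```text
clock: 11.18
tool_pos: [437.0, -154.1, 62.6]
eef_rot: [[-0.991, 0.137, -0.0], [0.137, 0.991, 0.0], [0.0, 0.0, -1.0]]
force: [0.7, 0.0, -2.6]
width: 22.4
grip_force: 88.4
```

Request:
step_arm(targets=[{"x": 0.03, "y": 0, "z": 0, "rx": 0, "ry": 0, "rz": 0}, {"x": 0.06, "y": 0, "z": 0, "rx": 0, "ry": 0, "rz": 0}, {"x": 0.06, "y": 0, "z": 0, "rx": 0, "ry": 0, "rz": 0}])

```text
clock: 11.43
tool_pos: [435.9, -153.9, 62.7]
eef_rot: [[-0.991, 0.137, 0.0], [0.137, 0.991, -0.0], [-0.0, -0.0, -1.0]]
force: [3.1, 0.0, -2.0]
width: 22.7
grip_force: 88.4
```

Request:
step_arm(targets=[{"x": 0.03, "y": 0, "z": 0, "rx": 0, "ry": 0, "rz": 0}, {"x": 0.06, "y": 0, "z": 0, "rx": 0, "ry": 0, "rz": 0}, {"x": 0.06, "y": 0, "z": 0, "rx": 0, "ry": 0, "rz": 0}])

```text
clock: 11.68
tool_pos: [434.6, -153.7, 62.8]
eef_rot: [[-0.991, 0.137, 0.001], [0.137, 0.991, -0.0], [-0.001, 0.0, -1.0]]
force: [3.2, 0.4, -2.0]
width: 22.6
grip_force: 88.3
```

Request:
step_arm(targets=[{"x": 0.02, "y": 0, "z": 0, "rx": 0, "ry": 0, "rz": 0}, {"x": 0.04, "y": 0, "z": 0, "rx": 0, "ry": 0, "rz": 0}, {"x": 0.04, "y": 0, "z": 0, "rx": 0, "ry": 0, "rz": 0}])

```text
clock: 11.93
tool_pos: [434.1, -153.7, 62.9]
eef_rot: [[-0.991, 0.137, 0.002], [0.137, 0.991, -0.0], [-0.002, 0.0, -1.0]]
force: [4.5, -0.7, -2.9]
width: 22.9
grip_force: 88.3
```

Request:
step_arm(targets=[{"x": 0.02, "y": 0, "z": 0, "rx": 0, "ry": 0, "rz": 0}, {"x": 0.04, "y": 0, "z": 0, "rx": 0, "ry": 0, "rz": 0}, {"x": 0.04, "y": 0, "z": 0, "rx": 0, "ry": 0, "rz": 0}])

```text
clock: 12.18
tool_pos: [433.5, -153.6, 62.9]
eef_rot: [[-0.991, 0.137, 0.002], [0.137, 0.991, -0.0], [-0.002, -0.0, -1.0]]
force: [5.8, 0.2, -2.9]
width: 22.6
grip_force: 88.2
```

Request:
step_arm(targets=[{"x": 0.02, "y": 0, "z": 0, "rx": 0, "ry": 0, "rz": 0}, {"x": 0.04, "y": 0, "z": 0, "rx": 0, "ry": 0, "rz": 0}, {"x": 0.06, "y": 0, "z": 0, "rx": 0, "ry": 0, "rz": 0}, {"x": 0.08, "y": 0, "z": 0, "rx": 0, "ry": 0, "rz": 0}, {"x": 0.08, "y": 0, "z": 0, "rx": 0, "ry": 0, "rz": 0}])

```text
clock: 12.6
tool_pos: [432.6, -153.6, 63.1]
eef_rot: [[-0.991, 0.136, 0.004], [0.136, 0.991, -0.001], [-0.004, -0.0, -1.0]]
force: [8.2, -0.5, -5.1]
width: 23.0
grip_force: 88.3
```

Request:
step_arm(targets=[{"x": 0.02, "y": 0, "z": 0, "rx": 0, "ry": 0, "rz": 0}, {"x": 0.04, "y": 0, "z": 0, "rx": 0, "ry": 0, "rz": 0}, {"x": 0.04, "y": 0, "z": 0, "rx": 0, "ry": 0, "rz": 0}])

```text
clock: 12.85
tool_pos: [432.2, -153.6, 63.2]
eef_rot: [[-0.991, 0.136, 0.005], [0.136, 0.991, -0.001], [-0.005, -0.0, -1.0]]
force: [9.0, -0.8, -5.4]
width: 22.6
grip_force: 88.3
```

Request:
step_arm(targets=[{"x": 0.02, "y": 0, "z": 0, "rx": 0, "ry": 0, "rz": 0}, {"x": 0.02, "y": 0, "z": 0, "rx": 0, "ry": 0, "rz": 0}, {"x": 0.02, "y": 0, "z": 0, "rx": 0, "ry": 0, "rz": 0}, {"x": 0.02, "y": 0, "z": 0, "rx": 0, "ry": 0, "rz": 0}, {"x": 0.02, "y": 0, "z": 0, "rx": 0, "ry": 0, "rz": 0}])

```text
clock: 13.27
tool_pos: [432.0, -153.6, 63.2]
eef_rot: [[-0.991, 0.136, 0.006], [0.136, 0.991, -0.001], [-0.006, -0.0, -1.0]]
force: [9.4, -0.6, -6.3]
width: 23.0
grip_force: 88.3
```

Request:
step_arm(targets=[{"x": 0, "y": 0, "z": 0, "rx": 0, "ry": 0, "rz": 0}, {"x": 0, "y": 0, "z": 0, "rx": 0, "ry": 0, "rz": 0}, {"x": 0, "y": 0, "z": 0, "rx": 0, "ry": 0, "rz": 0}, {"x": 0, "y": 0, "z": 0, "rx": 0, "ry": 0, "rz": 0}, {"x": 0, "y": 0, "z": 0, "rx": 0, "ry": 0, "rz": 0}])

```text
clock: 13.68
tool_pos: [432.0, -153.5, 63.2]
eef_rot: [[-0.991, 0.136, 0.006], [0.136, 0.991, -0.001], [-0.006, -0.0, -1.0]]
force: [9.4, -0.3, -6.2]
width: 22.7
grip_force: 88.3
```

Request:
step_arm(targets=[{"x": 0, "y": 0, "z": 0, "rx": 0, "ry": 0, "rz": 0}, {"x": 0, "y": 0, "z": 0, "rx": 0, "ry": 0, "rz": 0}, {"x": 0, "y": 0, "z": 0, "rx": 0, "ry": 0, "rz": 0}, {"x": 0, "y": 0, "z": 0, "rx": 0, "ry": 0, "rz": 0}, {"x": 0, "y": 0, "z": 0, "rx": 0, "ry": 0, "rz": 0}])

```text
clock: 14.1
tool_pos: [432.0, -153.6, 63.2]
eef_rot: [[-0.991, 0.136, 0.006], [0.136, 0.991, -0.001], [-0.006, -0.0, -1.0]]
force: [9.3, -0.1, -5.9]
width: 22.7
grip_force: 88.3
```

Request:
step_arm(targets=[{"x": 0, "y": 0, "z": 0, "rx": 0, "ry": 0, "rz": 0}, {"x": 0, "y": 0, "z": 0, "rx": 0, "ry": 0, "rz": 0}, {"x": 0, "y": 0, "z": 0, "rx": 0, "ry": 0, "rz": 0}, {"x": 0, "y": 0, "z": 0, "rx": 0, "ry": 0, "rz": 0}, {"x": 0, "y": 0, "z": 0, "rx": 0, "ry": 0, "rz": 0}])

```text
clock: 14.52
tool_pos: [432.0, -153.6, 63.2]
eef_rot: [[-0.991, 0.136, 0.005], [0.136, 0.991, -0.001], [-0.006, -0.0, -1.0]]
force: [9.8, -1.8, -6.4]
width: 22.9
grip_force: 88.3
```

Request:
step_arm(targets=[{"x": 0, "y": 0, "z": 0, "rx": 0, "ry": 0, "rz": 0}, {"x": 0, "y": 0, "z": 0, "rx": 0, "ry": 0, "rz": 0}, {"x": 0, "y": 0, "z": 0, "rx": 0, "ry": 0, "rz": 0}, {"x": 0, "y": 0, "z": 0, "rx": 0, "ry": 0, "rz": 0}, {"x": 0, "y": 0, "z": 0, "rx": 0, "ry": 0, "rz": 0}])

```text
clock: 14.93
tool_pos: [432.0, -153.6, 63.2]
eef_rot: [[-0.991, 0.136, 0.006], [0.136, 0.991, -0.001], [-0.006, -0.0, -1.0]]
force: [8.9, -0.7, -5.9]
width: 22.4
grip_force: 88.3
```

Request:
step_arm(targets=[{"x": 0, "y": 0, "z": 0, "rx": 0, "ry": 0, "rz": 0}, {"x": 0, "y": 0, "z": 0, "rx": 0, "ry": 0, "rz": 0}, {"x": 0, "y": 0, "z": 0, "rx": 0, "ry": 0, "rz": 0}, {"x": 0, "y": 0, "z": 0, "rx": 0, "ry": 0, "rz": 0}, {"x": 0, "y": 0, "z": 0, "rx": 0, "ry": 0, "rz": 0}])

```text
clock: 15.35
tool_pos: [431.9, -153.6, 63.2]
eef_rot: [[-0.991, 0.136, 0.005], [0.136, 0.991, -0.001], [-0.005, -0.0, -1.0]]
force: [9.4, -0.6, -6.0]
width: 22.8
grip_force: 88.3
```

Request:
step_arm(targets=[{"x": 0, "y": 0, "z": 0, "rx": 0, "ry": 0, "rz": 0}, {"x": 0, "y": 0, "z": 0, "rx": 0, "ry": 0, "rz": 0}, {"x": 0, "y": 0, "z": 0, "rx": 0, "ry": 0, "rz": 0}, {"x": 0, "y": 0, "z": 0, "rx": 0, "ry": 0, "rz": 0}, {"x": 0, "y": 0, "z": 0, "rx": 0, "ry": 0, "rz": 0}])

```text
clock: 15.77
tool_pos: [432.0, -153.6, 63.2]
eef_rot: [[-0.991, 0.136, 0.006], [0.136, 0.991, -0.001], [-0.006, -0.0, -1.0]]
force: [9.3, -1.3, -7.0]
width: 22.5
grip_force: 88.3
```

The pull held steady at about 9.3 N for 3 s. Unhooking.

Request:
step_arm(targets=[{"x": -0.08, "y": 0, "z": 0, "rx": 0, "ry": 0, "rz": 0}, {"x": -0.16, "y": 0, "z": 0, "rx": 0, "ry": 0, "rz": 0}, {"x": -0.26, "y": 0, "z": 0, "rx": 0, "ry": 0, "rz": 0}, {"x": -0.4, "y": 0, "z": 0, "rx": 0, "ry": 0, "rz": 0}, {"x": -0.55, "y": 0, "z": 0, "rx": 0, "ry": 0, "rz": 0}])

```text
clock: 16.18
tool_pos: [440.7, -154.4, 62.2]
eef_rot: [[-0.991, 0.137, -0.004], [0.137, 0.991, 0.001], [0.004, 0.0, -1.0]]
force: [0.2, -0.1, -0.4]
width: 22.5
grip_force: 88.8
```

Request:
step_arm(targets=[{"x": -0.1, "y": 0, "z": 0, "rx": 0, "ry": 0, "rz": 0}, {"x": -0.1, "y": 0, "z": 0, "rx": 0, "ry": 0, "rz": 0}, {"x": -0.1, "y": 0, "z": 0, "rx": 0, "ry": 0, "rz": 0}])

```text
clock: 16.43
tool_pos: [444.5, -155.1, 62.5]
eef_rot: [[-0.991, 0.137, -0.001], [0.137, 0.991, 0.0], [0.001, 0.0, -1.0]]
force: [0.1, 0.2, -1.4]
width: 22.7
grip_force: 88.8
```

```bash
python3 - <<'E'
from h import *
np.set_printoptions(precision=1,suppress=True)
plan([442,-155,150],-0.133)
a=snap("scene","s7")
for n in("hook_tip","bar"):
    for k in robot.landmark_of(n,"scene")[:2]: print(n,round(k["confidence"],2),np.array(k["centre"]),atz("scene",k["centre"],dict(hook_tip=38,bar=54)[n]))
cv2.imwrite("pics/c7.png",cv2.resize(a[270:380,320:460,::-1],None,fx=5,fy=5,interpolation=cv2.INTER_CUBIC))
E
```

```text
t 16.43 pos [ 444.5 -155.1   62.5] xyz [ 0.1 -0.  -3.5] r [ 0.  -0.  -0.1] F [ 0.1  0.2 -1.4] w 22.7 g 88.8
hook_tip 0.7 [328.6 362.7] [ 569.6 -169.4   38. ]
bar 0.7 [328.7 357. ] [ 555.2 -169.8   54. ]
```

View pics/c7.png

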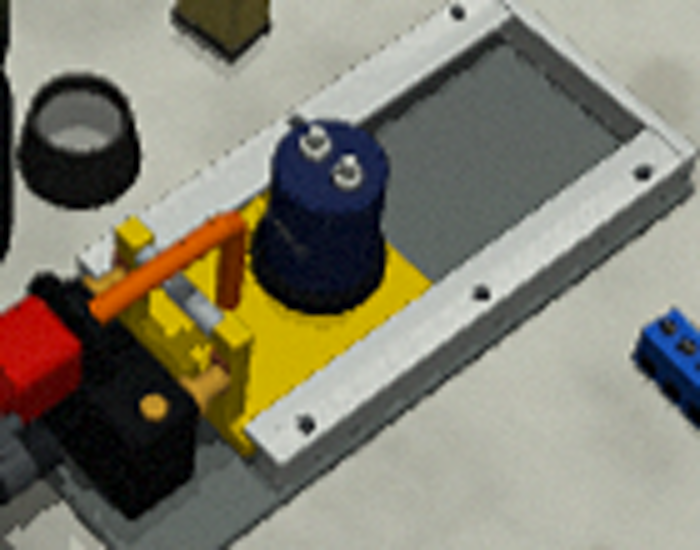

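The hook leg at ~(230,270) stands free of the bar (~(185,295)) and of the capacitor, and the sled is resting on the pins. Lifting straight up, then back toward the stand.

Request:
step_arm(targets=[{"x": 0, "y": 0, "z": -0.6, "rx": 0, "ry": 0, "rz": 0}, {"x": 0, "y": 0, "z": -1.4, "rx": 0, "ry": 0, "rz": 0}, {"x": 0, "y": 0, "z": -2.4, "rx": 0, "ry": 0, "rz": 0}, {"x": 0, "y": 0, "z": -3.4, "rx": 0, "ry": 0, "rz": 0}, {"x": 0, "y": 0, "z": -3.4, "rx": 0, "ry": 0, "rz": 0}])

```text
clock: 17.0
tool_pos: [447.8, -156.2, 152.1]
eef_rot: [[-0.991, 0.137, 0.007], [0.137, 0.991, -0.003], [-0.008, -0.002, -1.0]]
force: [0.2, -0.5, -1.1]
width: 22.5
grip_force: 88.8
```

```bash
python3 - <<'E'
from h import *
plan([532.3,142.4,147],-0.233)
E
```

```text
t 17.0 pos [ 447.8 -156.2  152.1] xyz [-1.71 12.3   0.2 ] r [-0.01  0.09  1.1 ] F [ 0.2 -0.5 -1.1] w 22.5 g 88.8
```

Request:
step_arm(targets=[{"x": -0.2, "y": 1.2, "z": 0, "rx": 0, "ry": 0, "rz": 0.2}, {"x": -0.4, "y": 2.6, "z": 0, "rx": 0, "ry": 0, "rz": 0.4}, {"x": -0.6, "y": 4.1, "z": 0, "rx": 0, "ry": 0, "rz": 0.6}, {"x": -0.8, "y": 5.6, "z": 0, "rx": 0, "ry": 0, "rz": 0.8}, {"x": -1.0, "y": 7.1, "z": 0, "rx": 0, "ry": 0, "rz": 1.1}])

```text
clock: 17.42
tool_pos: [493.6, 18.7, 147.2]
eef_rot: [[-0.973, 0.233, -0.001], [0.233, 0.973, -0.0], [0.001, -0.0, -1.0]]
force: [0.9, -0.3, -0.9]
width: 22.7
grip_force: 88.9
```

```bash
python3 - <<'E'
from h import *
plan([532.3,142.4,140],-0.233)
E
```

```text
t 17.42 pos [493.6  18.7 147.2] xyz [-0.35  5.17  0.28] r [-0.   -0.01 -0.02] F [ 0.9 -0.3 -0.9] w 22.7 g 88.9
```

Request:
step_arm(targets=[{"x": -0.1, "y": 1.4, "z": 0, "rx": 0, "ry": 0, "rz": 0}, {"x": -0.2, "y": 2.8, "z": 0, "rx": 0, "ry": 0, "rz": 0}, {"x": -0.3, "y": 4.0, "z": 0, "rx": 0, "ry": 0, "rz": 0}, {"x": -0.35, "y": 5.0, "z": 0, "rx": 0, "ry": 0, "rz": 0}, {"x": -0.35, "y": 5.1, "z": 0.2, "rx": 0, "ry": 0, "rz": 0}])

```text
clock: 17.83
tool_pos: [533.9, 143.6, 142.7]
eef_rot: [[-0.974, 0.227, 0.003], [0.227, 0.974, 0.003], [-0.002, 0.003, -1.0]]
force: [-0.0, 0.4, -1.0]
width: 22.9
grip_force: 89.0
```

Request:
step_arm(targets=[{"x": 0, "y": 0, "z": 0, "rx": 0, "ry": 0, "rz": 0}, {"x": 0, "y": 0, "z": 0, "rx": 0, "ry": 0, "rz": 0}, {"x": 0, "y": 0, "z": 0, "rx": 0, "ry": 0, "rz": 0}])

```text
clock: 18.08
tool_pos: [531.0, 138.1, 142.2]
eef_rot: [[-0.973, 0.232, -0.002], [0.232, 0.973, -0.001], [0.001, -0.001, -1.0]]
force: [0.3, -0.4, -1.4]
width: 22.8
grip_force: 89.0
```

```bash
python3 - <<'E'
from h import *
np.set_printoptions(precision=1,suppress=True)
plan([532.3,142.4,58],-0.233)
a=snap("scene","s8")
print([(round(k["confidence"],2),atz("scene",k["centre"],115)) for k in robot.landmark_of("hook_tip","scene")[:1]])
cv2.imwrite("pics/c8.png",cv2.resize(a[120:290,130:330,::-1],None,fx=3.5,fy=3.5,interpolation=cv2.INTER_CUBIC))
E
```

```text
t 18.08 pos [531.  138.1 142.2] xyz [-0.   0.2  3.4] r [-0. -0. -0.] F [ 0.3 -0.4 -1.4] w 22.8 g 89.0
[(0.82, array([651.7, 108. , 115. ]))]
```

View pics/c8.png

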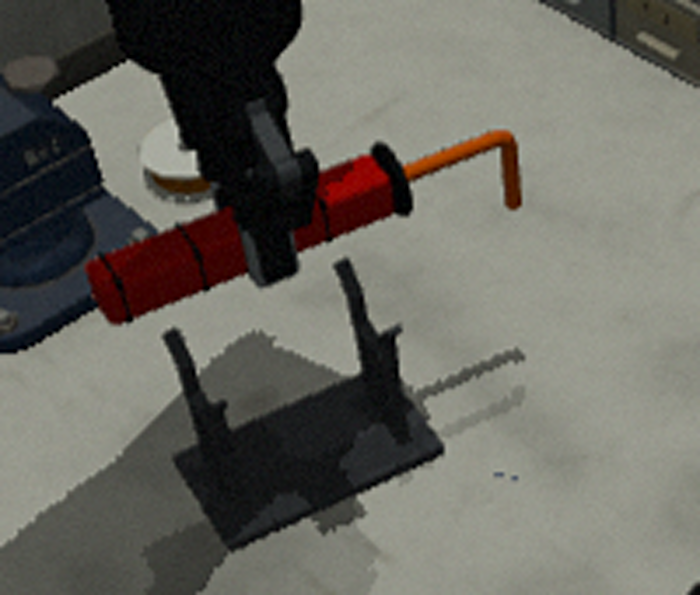

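The hook hangs level over the forks at (170,340) and (345,270), undisturbed in the grip. Lowering.

Request:
step_arm(targets=[{"x": 0, "y": 0.1, "z": 0.7, "rx": 0, "ry": 0, "rz": 0}, {"x": 0, "y": 0.1, "z": 1.4, "rx": 0, "ry": 0, "rz": 0}, {"x": 0, "y": 0.1, "z": 1.8, "rx": 0, "ry": 0, "rz": 0}, {"x": 0, "y": 0.1, "z": 1.8, "rx": 0, "ry": 0, "rz": 0}, {"x": 0, "y": 0.1, "z": 1.8, "rx": 0, "ry": 0, "rz": 0}])

```text
clock: 18.6
tool_pos: [531.9, 141.0, 97.4]
eef_rot: [[-0.973, 0.232, -0.001], [0.232, 0.973, -0.0], [0.001, -0.001, -1.0]]
force: [-0.4, 0.1, -1.2]
width: 22.3
grip_force: 89.0
```

Request:
step_arm(targets=[{"x": 0, "y": 0, "z": 0, "rx": 0, "ry": 0, "rz": 0}, {"x": 0, "y": 0, "z": 0, "rx": 0, "ry": 0, "rz": 0}])

```text
clock: 18.77
tool_pos: [533.4, 141.8, 98.7]
eef_rot: [[-0.973, 0.231, 0.002], [0.231, 0.973, 0.001], [-0.002, 0.001, -1.0]]
force: [0.1, 0.4, -0.7]
width: 22.3
grip_force: 89.0
```

```bash
python3 - <<'E'
from h import *
plan([532.3,142.4,58],-0.233)
E
```

```text
t 18.77 pos [533.4 141.8  98.7] xyz [0.05 0.01 1.63] r [ 0.01  0.02 -0.01] F [ 0.1  0.4 -0.7] w 22.3 g 89.0
```

Request:
step_arm(targets=[{"x": 0.03, "y": 0, "z": 0.4, "rx": 0, "ry": 0, "rz": 0}, {"x": 0.03, "y": 0, "z": 0.8, "rx": 0, "ry": 0, "rz": 0}, {"x": 0.03, "y": 0, "z": 1.2, "rx": 0, "ry": 0, "rz": 0}, {"x": 0.03, "y": 0, "z": 1.45, "rx": 0, "ry": 0, "rz": 0}, {"x": 0.03, "y": 0, "z": 1.55, "rx": 0, "ry": 0, "rz": 0}])

```text
clock: 19.18
tool_pos: [530.2, 141.5, 57.5]
eef_rot: [[-0.973, 0.231, -0.003], [0.231, 0.973, -0.001], [0.003, -0.002, -1.0]]
force: [-6.3, -1.3, 18.2]
width: 22.5
grip_force: 92.0
```

Request:
step_arm(targets=[{"x": 0, "y": 0, "z": 0.03, "rx": 0, "ry": 0, "rz": 0}, {"x": 0, "y": 0, "z": 0.05, "rx": 0, "ry": 0, "rz": 0}, {"x": 0, "y": 0, "z": 0.05, "rx": 0, "ry": 0, "rz": 0}])

```text
clock: 19.43
tool_pos: [531.6, 141.8, 57.6]
eef_rot: [[-0.973, 0.231, -0.0], [0.231, 0.973, -0.0], [0.0, -0.0, -1.0]]
force: [-0.1, -0.4, -1.1]
width: 22.8
grip_force: 89.3
```

Request:
step_arm(targets=[{"x": 0, "y": 0, "z": 0.03, "rx": 0, "ry": 0, "rz": 0}, {"x": 0, "y": 0, "z": 0.06, "rx": 0, "ry": 0, "rz": 0}, {"x": 0, "y": 0, "z": 0.06, "rx": 0, "ry": 0, "rz": 0}])

```text
clock: 19.68
tool_pos: [531.8, 141.9, 57.5]
eef_rot: [[-0.973, 0.231, 0.001], [0.231, 0.973, 0.0], [-0.001, 0.0, -1.0]]
force: [-4.3, -0.4, 10.3]
width: 22.7
grip_force: 90.8
```

Seated. Now opening the fingers and retreating upward.

Request:
step_arm(targets=[{"x": 0, "y": 0, "z": -0.02, "rx": 0, "ry": 0, "rz": 0}, {"x": 0, "y": 0, "z": -0.02, "rx": 0, "ry": 0, "rz": 0}, {"x": 0, "y": 0, "z": -0.02, "rx": 0, "ry": 0, "rz": 0}, {"x": 0, "y": 0, "z": -0.02, "rx": 0, "ry": 0, "rz": 0}, {"x": 0, "y": 0, "z": -0.02, "rx": 0, "ry": 0, "rz": 0}], fingers=1)

```text
clock: 20.1
tool_pos: [531.8, 141.9, 56.4]
eef_rot: [[-0.973, 0.231, -0.0], [0.231, 0.973, -0.0], [0.0, -0.0, -1.0]]
force: [0.4, -0.0, -0.0]
width: 81.3
grip_force: 0.0
```

Request:
step_arm(targets=[{"x": 0, "y": 0, "z": 0, "rx": 0, "ry": 0, "rz": 0}, {"x": 0, "y": 0, "z": 0, "rx": 0, "ry": 0, "rz": 0}, {"x": 0, "y": 0, "z": 0, "rx": 0, "ry": 0, "rz": 0}, {"x": 0, "y": 0, "z": 0, "rx": 0, "ry": 0, "rz": 0}])

```text
clock: 20.43
tool_pos: [531.8, 141.9, 56.6]
eef_rot: [[-0.973, 0.231, -0.0], [0.231, 0.973, 0.0], [0.0, 0.0, -1.0]]
force: [-0.5, 1.1, 1.4]
width: 85.4
grip_force: 0.0
```

Request:
step_arm(targets=[{"x": 0, "y": 0, "z": -0.6, "rx": 0, "ry": 0, "rz": 0}, {"x": 0, "y": 0, "z": -1.4, "rx": 0, "ry": 0, "rz": 0}, {"x": 0, "y": 0, "z": -2.6, "rx": 0, "ry": 0, "rz": 0}, {"x": 0, "y": 0, "z": -4.0, "rx": 0, "ry": 0, "rz": 0}, {"x": 0, "y": 0, "z": -5.0, "rx": 0, "ry": 0, "rz": 0}])

```text
clock: 20.85
tool_pos: [532.3, 142.0, 184.2]
eef_rot: [[-0.973, 0.231, 0.002], [0.231, 0.973, 0.0], [-0.002, 0.001, -1.0]]
force: [0.8, 1.1, 0.5]
width: 85.5
grip_force: 0.0
```

Request:
step_arm(targets=[{"x": 1.2, "y": 0, "z": 0, "rx": 0, "ry": 0, "rz": 0}, {"x": 2.4, "y": 0, "z": 0, "rx": 0, "ry": 0, "rz": 0}, {"x": 3.6, "y": 0, "z": 0, "rx": 0, "ry": 0, "rz": 0}, {"x": 4.4, "y": 0, "z": 0, "rx": 0, "ry": 0, "rz": 0}, {"x": 4.4, "y": 0, "z": 0, "rx": 0, "ry": 0, "rz": 0}])

```text
clock: 21.27
tool_pos: [420.1, 167.2, 181.5]
eef_rot: [[-0.973, 0.229, -0.004], [0.229, 0.973, -0.001], [0.004, -0.001, -1.0]]
force: [-0.2, -0.8, 0.2]
width: 85.6
grip_force: 0.0
```

```bash
python3 - <<'E'
from h import *
np.set_printoptions(precision=1,suppress=True)
plan([532.3,142.4,58],-0.233)
a=snap("scene","s9");Z=dict(hook_grip=74,hook_tip=32,bar=54,relay=0,terminal_0=0,loupe=0)
for n,z in Z.items(): print(n,[(round(k["confidence"],2),atz("scene",k["centre"],z)) for k in robot.landmark_of(n,"scene")[:1]])
cv2.imwrite("pics/c9.png",cv2.resize(a[130:390,130:490,::-1],None,fx=2.2,fy=2.2,interpolation=cv2.INTER_CUBIC))
E
```

```text
t 21.27 pos [420.1 167.2 181.5] xyz [-4.6  0.1  4.9] r [-0. -0.  0.] F [-0.2 -0.8  0.2] w 85.6 g 0.0
hook_grip [(0.59, array([532.1, 141.6,  74. ]))]
hook_tip [(0.9, array([655.1, 114.2,  32. ]))]
bar [(0.71, array([ 552. , -170.4,   54. ]))]
relay [(0.89, array([668.2, -85.6,   0. ]))]
terminal_0 [(0.56, array([ 664.7, -279.7,    0. ]))]
loupe [(0.59, array([597.4, -86.1,   0. ]))]
```

View pics/c9.png

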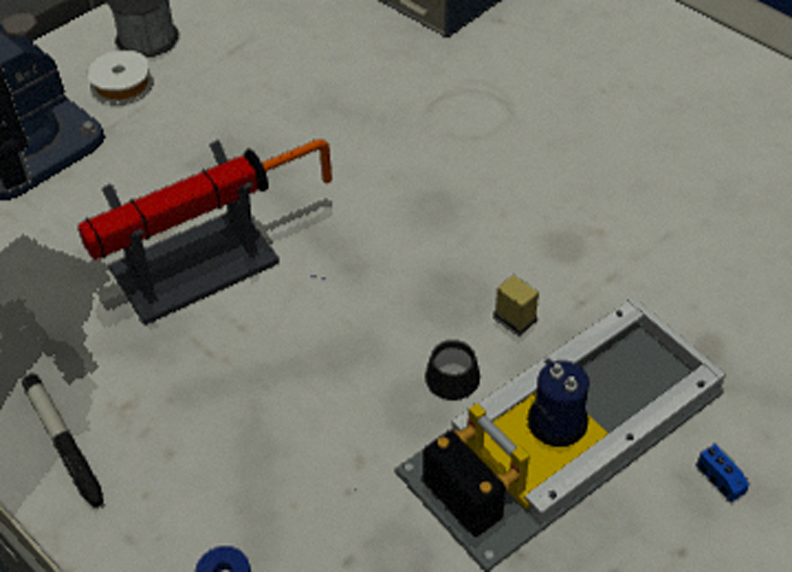

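The hook lies in both forks (handle ~(170,205)). The sled sits at the pins (bar ~(497,435)), and the relay, loupe and terminal block are where they were. Handing in.

```bash
python3 -c "
from plant import robot
print(robot.close_job())"
```

```text
the job is handed in; nothing more can be done
None
```

The job is handed in at about 21 s on the clock: I dragged the sled onto the pins with the hook, held it there at about 9.3 N at the wrist for 3 s, unhooked with the sled still at the pins, and put the hook back in both forks; the relay, terminal block and loupe look undisturbed.

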